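# Clamp the hand coffee mill in the counter clamp and keep it gripped

## Robot

A 7-joint arm with a two-finger parallel gripper is mounted at the origin on the work surface. World frame = base frame: x ahead of the robot, y to its left, z up, the work surface at z = 0. Lengths are in m, angles in rad, forces in N, time in s.
With the tool pointing down it reaches from about 0.425 to 0.925 m from the base axis. Payload 6.8 kg.
Tool frame: the origin (TCP) lies midway between the tips of the shut fingers; the grasp point (between the pads) lies 19 mm behind it; z points along the fingers, y is the line along which they close (so a half turn about z gives the same grasp; the last joint's range is limited). The gripper opens to 85 mm and grips with 20 to 120 N. Pads are 22 mm wide; open, the fingers measure 114 mm over their backs; the gripper's body (76 mm by 85 mm) begins 54 mm behind the grasp point. The pads swing forward as they close: fully open they stand 13 mm farther back than shut.
Start: joints at [-0.108, 0.477, 0.022, 1.555, -0.011, 1.109, -0.083], TCP at [0.675, 0, 0.199] pointing down, gripper open.
Joint ranges: [-2.96, 2.96], [-0.34, 2.1], [-1.41, 1.46], [0.24, 2.44], [-1.37, 4.51], [0.17, 1.92], [-2.96, 2.96]. Speed limits (rad/s): [2.39, 2.39, 3.14, 3.14, 3.14, 3.14, 3.14].

## Interface

Orientations are given as a unit quaternion [x, y, z, w].
In Python, from workcell import * gives the robot as it stands.
- The arm moves only by the shell command python3 -m pendant 'ROWS' [FORCE]. ROWS is JSON, a list that holds one entry, the list of rows, each a list of 7 numbers: the turn, a rotation vector about the tool's x, y, z in degrees, then the shift along the tool's x, y, z in m, then the opening, from 0 (shut) to 1 (fully open). A call has 1 to 12 rows; each row shifts and turns the commanded pose from where the row before left it, along the tool's axes as they then stand; what a row does not reach is not made up. A row lasts 1/8 s, in which the tool goes at most 62.5 mm and 10.7 degrees, less where a joint would pass 70% of its speed; a pose out of reach is approached as far as the arm can. A call with a gripper value outside its range is refused whole. The fingers move at their own pace and stop on an object; FORCE is the grip in N (left out, the last holds). Time passes only in rows, so rows that do not move let the fingers close. It gives the time, the measured TCP pose, the force, the opening and the grip force at its end, in the units of the state.
- observe(): the state, without advancing time (a new reading comes with each control period).
- read_camera(name): name is "scene" or "side" or "wrist"; returns a dict with "frame" (480x640x3 uint8, blue, green, red), "depth" (480x640 float32, m along the optical axis (not along the pixel's ray), 0 where there is no reading), "fx", "fy", "cx", "cy" (pixels), "view" (4x4, takes a point from world to camera coordinates). Camera axes: x right, y up, looking along -z (the intrinsics and any distortion apply to the point x, -y, -z); pixel columns grow to the right and rows downward; lengths in m; the calibration is good to about 2 mm. A picture is of the moment at which its call begins.
- finish_job(): hands the job in; it is judged then, once.
Trained networks look in a picture, given as the dict that the camera call returned (one of the last four; its "shot" number tells which), for a name from the list of things; names that differ only in an ending like _2 or _b are one class to them, and where a whole thing is asked for, a point or a joint stands for the part that bears it (a point fixed in the world has none). Each returns a list of dicts, best first, with "score" (0 to 1); they miss things now and then, are a little off and sometimes report something else, mostly with a low value. They report only what shows in the picture. A call takes as long as a camera call. They do not tell look-alikes from the thing itself.
- find_in(picture, label): "point" ([row, column] in pixels, amid what is visible of it).
- trace(picture, label): "mask" (480x640 bool, what is visible of it) and "point" ([row, column] in pixels, amid what is visible of it).
- spot_point(picture, label): "point" ([row, column] in pixels: a listed point, or the origin of a listed thing).
The state is a dict: "t": time; "joints": joint angles; "joint_vel": joint speeds; "joint_torque": joint torques, N m; "ee_pos": TCP position; "ee_rot": TCP orientation; "ft_force": force on the tool from outside, world axes, zero at the start; "wrist_torque": the same for the moment, N m; "grip_width": finger opening in m; "grasp_force": force on a finger pad.
Only numpy, scipy, OpenCV 4.12 (cv2) and the standard library are available. Lean on these libraries where they do the work, as an engineer would, in place of code of your own. Each camera call takes 0.05 s, during which the arm holds its last target. There are 200 camera calls.

## Task

The hand coffee mill is to be held fast in the red counter clamp: first press the clamp's round steel vacuum plunger down to its stop to set the foot, then pump the orange trigger - squeeze it in, let it right back out, squeeze again, as often as it takes - until the clamp's jaw has pushed the mill squarely against the fixed jaw and grips it there. Move the mill only by means of the trigger, without touching the mill or the moving jaw yourself, and leave everything else on the counter where it is. Finish while still holding the trigger squeezed, with the jaw's spring pad plainly pressed in but never squeezed to the end of its travel, which would crush the mill's wooden foot.

Things in the scene. Friction and masses are not known exactly. Their poses are not given: they have to be found in the camera images.
- clamp: Red one-hand ratchet clamp fixed to the counter on an aluminium plate 8 mm thick, 310 x 90 mm. Origin: underside of the plate, z up. Its y axis runs along the steel ladder bar: trigger at the -y end, fixed jaw at the +y end, the mill on the plate between the jaws. The bar sticks out behind the housing 25 to 35 mm above the counter, as far as y -241 mm. The plunger stands at x -85, y -140 mm.
- plunger: Steel vacuum-pump plunger on the clamp's foot: round head 36 mm across and 10 mm thick on a thin stem, over a black 52 mm collar. Pushed straight down; a spring lifts it again.
- plunger_top (a point): Centre of the plunger head's top, 58 mm above the counter when up, 46 mm when down.
- plunger_press (a joint): How far the plunger is pressed, m: 0 up, 0.012 at its stop. Takes about 2 N to start and 6 N just before the stop. Counts as down beyond 0.0105.
- trigger: Orange upright plate, 30 mm wide (clamp x), 10 mm thick (clamp y), 60 to 117 mm above the counter. It slides level along the clamp's +y towards the black grip post. A pawl on it catches the bar's rungs, 10 mm apart: on the way in the first 0 to 10 mm are idle, then jaw and trigger move together, 1 to 1; on the way out the jaw stays where it is, give or take a mm.
- trigger_face (a point): Centre of the trigger's outer (-y) face, at 95 mm height: push here towards the clamp's +y. Moves with the trigger.
- grip_face (a point): Centre of the outer (+y) face of the black fixed grip post: 30 mm wide, 10 mm thick, up to 117 mm high; it never moves. Over their outer faces trigger and post measure 56 mm with the trigger out, 28 mm with it in, so a hand squeezing both from above must shift by half the stroke to the clamp's +y (or push the trigger alone). The moving jaw's back is 52 mm or more beyond this face.
- housing_top (a point): Centre of the top of the red housing under trigger and grip post: 44 mm wide (clamp x), 80 mm long (clamp y), 58 mm above the counter.
- trigger_squeeze (a joint): Trigger travel, m: 0 out (its spring of 3 to 4.5 N brings it back in about half a second), 0.028 fully in. Squeeze no faster than about 0.1 m/s and let it fully out between squeezes. Once the mill is seated the pad gets the push on the trigger less 7 to 8 N (return spring and bar friction): 18 N on the trigger presses the pad in by about 7 mm.
- jaw: Moving jaw: steel ladder bar with a red block 60 mm wide, 16 mm thick, 10 to 54 mm high, carrying a black spring pad in front. There is no brake: if the trigger is let go while the pad is pressed in, the jaw springs back and only 2 to 3 N of grip remain. Not to be touched.
- jaw_travel (a joint): Jaw travel, m, towards the clamp's +y: 0 fully back, 0.075 the most. The mill is seated between both jaws when the pad begins to press at 0.050.
- pad_face (a point): Centre of the pad's front (+y) face, 33 mm above the counter, which meets the mill's foot.
- pad_give (a joint): How far the pad is pressed into the jaw against its spring, m: 0 free, 0.016 end of its travel. 1.5 N per mm. A firm grip is 0.004 or more (6 N); beyond 0.015 (22 N) the mill's foot is crushed; 0.006 to 0.011 is a good place to stop.
- fixed_face (a point): Centre of the fixed jaw's inner (-y) face, 33 mm above the counter.
- fixed_jaw: Red fixed jaw at the clamp's +y end, 64 mm wide, 18 mm thick, up to 58 mm high. Its frame is the clamp's.
- mill: Hand coffee mill standing loose on the clamp's plate between the jaws, a few mm short of the fixed jaw: beech foot 70 x 70 x 45 mm, steel body 50 mm across above it, crank arm towards its +x with a wooden knob; 158 mm high, about 0.6 kg. Origin: centre of its underside.
- cup_a: White ceramic cup, 72 mm across, 62 mm high. Bystander; origin under its centre.
- cup_b: White ceramic cup, 72 mm across, 62 mm high. Bystander; origin under its centre.
- canister: Closed tin canister with a green band, 92 mm across, 130 mm high. Bystander; origin under its centre.
- saucer: Small green glass saucer, 110 mm across, 16 mm high. Bystander; origin under its centre.
- jar: Amber glass jar with brass cap, 64 mm across, 90 mm high. Bystander; origin under its centre.
- spoon: Long steel spoon lying on the far part of the counter, 200 mm. Bystander.
- pad: Black spring pad on the front of the moving jaw, 56 mm wide, 40 mm high, 8 mm thick; its frame is the jaw's.
Not all that is in view belongs to the job. What is shaped like the mill but purple is not meant.

How it is judged:
By the outcome, as a careful person would: the job done as asked, in the order asked, and still so for the second after the job is handed in, while the arm keeps its last pose, push and grip.
It also fails if it takes over 64 s, if anything falls off the work surface, if the arm or the gripper's body presses on something with over 40 N, if the wrist force passes 120 N, or if a joint passes its speed limit or range.

## Working session

There is one attempt and no reset: what is moved stays moved. The work goes in short steps, Python scripts to look and compute and a shell command to move; the robot and the scene stay as the last step left them, time stands still between calls to the robot, and variables do not carry over. Pictures are saved under pics/ and viewed, at most 10 in all, crops included, and the job is handed in when it is done.

```bash
mkdir -p pics; cat > h.py <<'E'
from workcell import *
import numpy as np, cv2
from scipy.spatial.transform import Rotation as R
def unproj(p,r,c,win=2,d=None):
    r=int(round(r));c=int(round(c))
    if d is None:
        w=p["depth"][max(0,r-win):r+win+1,max(0,c-win):c+win+1];w=w[w>0]
        if len(w)==0:return None
        d=np.median(w)
    v=np.array([(c-p["cx"])/p["fx"]*d,-(r-p["cy"])/p["fy"]*d,-d,1])
    return (np.linalg.inv(p["view"])@v)[:3]
def ray_z(p,r,c,z):
    M=np.linalg.inv(p["view"]);o=M[:3,3];q=unproj(p,r,c,d=1.0);return o+(q-o)*(z-o[2])/(q[2]-o[2])
def proj(p,X):
    v=p["view"]@np.append(X,1);return np.array([p["cy"]-p["fy"]*v[1]/-v[2],p["cx"]+p["fx"]*v[0]/-v[2]])
E
python3 - <<'E'
from h import *
np.set_printoptions(precision=4,suppress=True)
o=observe();print(o["t"],o["ee_pos"],o["ee_rot"],o["grip_width"])
for n in ("scene","side"):
    p=read_camera(n);cv2.imwrite(f"pics/{n}0.png",p["frame"]);print(n,np.linalg.inv(p["view"])[:3,3],[k for k in p])
    for l,z in (("plunger_top",.058),("trigger_face",.095),("grip_face",.095),("housing_top",.058),("pad_face",.033),("fixed_face",.033),("clamp",0),("mill",0)):
        for s in spot_point(p,l)[:2]: print(l,round(s["score"],2),np.round(s["point"]),unproj(p,*s["point"]),ray_z(p,*s["point"],z))
E
```

```text
0.0 [0.6743 0.     0.1984] [ 0.7071  0.7071 -0.0007 -0.0006] 0.08516491493266762
scene [ 1.4492 -0.0665  0.6918] ['frame', 'depth', 'fx', 'fy', 'cx', 'cy', 'view', 'shot']
plunger_top 0.55 [234. 264.] [ 0.4901 -0.1686  0.0594] [ 0.4881 -0.1688  0.058 ]
trigger_face 0.59 [241. 254.] [ 0.5797 -0.1841  0.0995] [ 0.573 -0.185  0.095]
grip_face 0.73 [242. 274.] [ 0.5772 -0.1375  0.0931] [ 0.5799 -0.1373  0.095 ]
housing_top 0.73 [251. 270.] [ 0.5675 -0.1497  0.0603] [ 0.5644 -0.15    0.058 ]
housing_top 0.41 [340. 387.] [0.8301 0.0952 0.0172] [0.8675 0.0855 0.058 ]
pad_face 0.54 [257. 318.] [ 0.5299 -0.0313  0.0092] [ 0.5619 -0.0326  0.033 ]
pad_face 0.53 [269. 322.] [ 0.5796 -0.0236  0.0086] [ 0.6107 -0.0251  0.033 ]
fixed_face 0.79 [251. 365.] [0.5748 0.0823 0.056 ] [0.5431 0.0877 0.033 ]
clamp 0.74 [270. 324.] [ 0.5837 -0.0188  0.0084] [ 0.5731 -0.0182  0.    ]
mill 0.69 [232. 350.] [0.6334 0.0362 0.152 ] [0.4037 0.0651 0.    ]
mill 0.68 [264. 347.] [0.6    0.0361 0.0373] [0.5517 0.042  0.    ]
side [0.9267 0.866  0.7801] ['frame', 'depth', 'fx', 'fy', 'cx', 'cy', 'view', 'shot']
plung
[... 192 characters left out ...]
83 -0.1788  0.1117] [ 0.5491 -0.2049  0.095 ]
grip_face 0.76 [227. 312.] [ 0.5619 -0.1317  0.0974] [ 0.5606 -0.1352  0.095 ]
grip_face 0.46 [189. 318.] [ 0.4055 -0.4858  0.0072] [ 0.4647 -0.3323  0.095 ]
pad_face 0.57 [265. 328.] [0.5891 0.0467 0.101 ] [ 0.5553 -0.0354  0.033 ]
pad_face 0.44 [278. 330.] [0.5863 0.0521 0.0639] [0.5716 0.017  0.033 ]
fixed_face 0.81 [292. 346.] [0.5651 0.1003 0.05  ] [0.5566 0.0825 0.033 ]
clamp 0.8 [276. 326.] [0.5883 0.031  0.0551] [ 0.5625 -0.0326  0.    ]
clamp 0.28 [289. 336.] [0.585  0.086  0.0549] [0.5592 0.027  0.    ]
mill 0.89 [288. 338.] [0.5809 0.0886 0.0587] [0.5528 0.0254 0.    ]
mill 0.79 [284. 393.] [0.4341 0.098  0.0305] [0.414  0.0668 0.    ]
```

View pics/scene0.png

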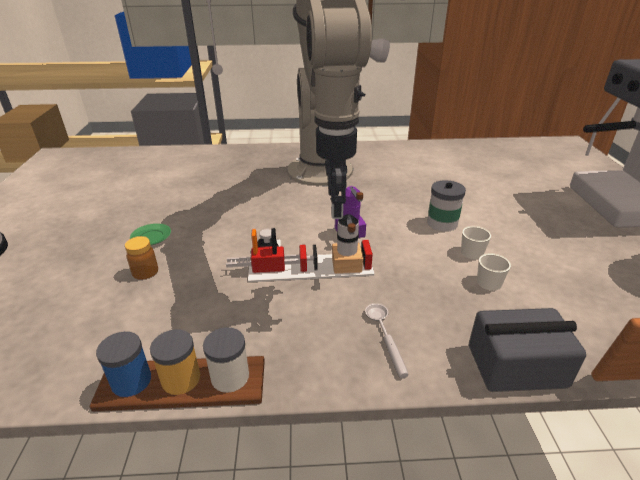

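View pics/side0.png

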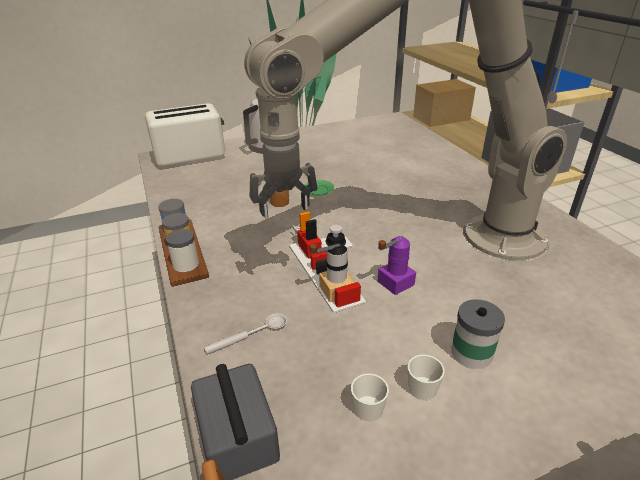

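The clamp lies along world y. The trigger, in orange, is at scene (col 254, row 241), and the plunger is on the robot side at about (264, 234). The real mill is at (347, 250), and the purple one is the decoy. Next I'll close the gripper and move to where the wrist camera can see the clamp.

```bash
python3 -m pendant '[[[0,0,0,-0.024,-0.029,-0.02,0],[0,0,0,-0.024,-0.029,-0.02,0],[0,0,0,-0.024,-0.029,-0.02,0],[0,0,0,-0.024,-0.029,-0.02,0],[0,0,0,-0.024,-0.029,-0.02,0],[0,0,0,0,0,0,0]]]' 20
python3 - <<'E'
from h import *
np.set_printoptions(precision=4,suppress=True)
o=observe();print(o["t"],o["ee_pos"],o["ee_rot"],o["grip_width"],o["ft_force"])
for n in ("wrist","scene","side"):
    p=read_camera(n);print(n,np.linalg.inv(p["view"])[:3,3])
    np.savez(f"pics/{n}1.npz",**p)
    if n=="wrist":cv2.imwrite(f"pics/{n}1.png",p["frame"])
    for l,z in (("plunger_top",.058),("trigger_face",.095),("grip_face",.095),("housing_top",.058),("pad_face",.033),("fixed_face",.033),("mill",0)):
        for s in spot_point(p,l)[:1]: print(l,round(s["score"],2),np.round(s["point"]),unproj(p,*s["point"]),ray_z(p,*s["point"],z))
E
```

```text
t: 1.65
ee_pos: [0.5292, -0.1229, 0.3017]
ee_rot: [0.709, 0.705, 0.001, 0.002]
ft_force: [-0.3, 0.3, -0.6]
grip_width: 0.0004
grasp_force: 0.0
1.65 [ 0.5292 -0.1229  0.3017] [0.7088 0.7054 0.0009 0.0017] 0.00035084202455594216 [-0.2531  0.3343 -0.5815]
wrist [ 0.5284 -0.0402  0.475 ]
plunger_top 0.81 [214. 269.] [ 0.4768 -0.1642  0.0572] [ 0.4769 -0.1639  0.058 ]
trigger_face 0.74 [191. 356.] [ 0.5645 -0.1329  0.087 ] [ 0.5638 -0.131   0.095 ]
grip_face 0.84 [192. 356.] [ 0.5642 -0.1331  0.0906] [ 0.5638 -0.132   0.095 ]
housing_top 0.55 [205. 354.] [ 0.5603 -0.1388  0.1162] [ 0.5655 -0.1547  0.058 ]
pad_face 0.77 [ 82. 349.] [ 0.5618 -0.0337  0.0068] [ 0.5599 -0.0341  0.033 ]
fixed_face 0.72 [ 82. 354.] [ 0.567  -0.0337  0.008 ] [ 0.5649 -0.0341  0.033 ]
mill 0.6 [  5. 354.] [0.5553 0.0173 0.1355] [0.566  0.0403 0.    ]
scene [ 1.4492 -0.0665  0.6918]
plunger_top 0.73 [282. 491.] [0.6745 0.3652 0.0274] [0.7101 0.3454 0.058 ]
trigger_face 0.61 [260. 349.] [0.5987 0.0408 0.0482] [0.6605 0.033  0.095 ]
grip_face 0.7 [241. 272.] [ 0.5782 -0.1419  0.0969] [ 0.5755 -0.1422  0.095 ]
housin
[... 158 characters left out ...]
_face 0.51 [242. 255.] [ 0.5773 -0.1823  0.0949] [ 0.4868 -0.1943  0.033 ]
mill 0.6 [233. 351.] [0.6328 0.0386 0.1489] [0.409  0.0674 0.    ]
side [0.9267 0.866  0.7801]
plunger_top 0.44 [280. 327.] [0.5918 0.0459 0.0547] [0.5933 0.0497 0.058 ]
trigger_face 0.61 [215. 305.] [ 0.5647 -0.1777  0.1106] [ 0.5562 -0.202   0.095 ]
grip_face 0.91 [227. 312.] [ 0.5614 -0.1329  0.0966] [ 0.5606 -0.1352  0.095 ]
housing_top 0.21 [279. 327.] [0.5906 0.0431 0.0554] [0.5918 0.0461 0.058 ]
pad_face 0.69 [270. 328.] [0.5883 0.0444 0.0838] [ 0.5636 -0.0156  0.033 ]
fixed_face 0.73 [293. 346.] [0.5648 0.0999 0.0465] [0.5582 0.0859 0.033 ]
mill 0.96 [288. 336.] [0.5819 0.0788 0.0513] [ 0.5576  0.0234 -0.    ]
```

View pics/wrist1.png

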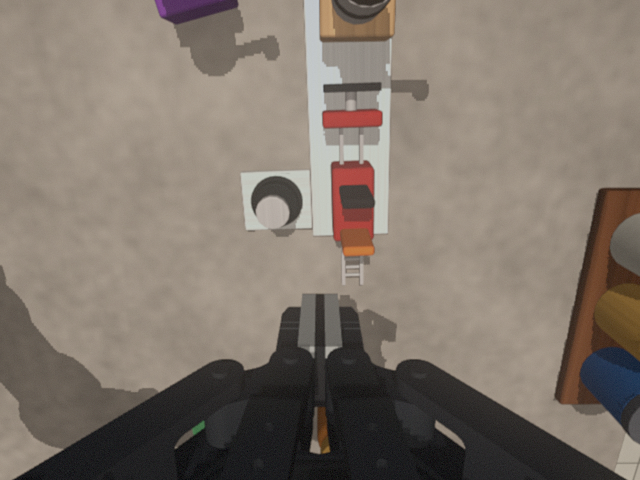

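```bash
python3 - <<'E'
from h import *
np.set_printoptions(precision=4,suppress=True)
p=dict(np.load("pics/wrist1.npz"));d=p["depth"].astype(float)
rr,cc=np.mgrid[:480,:640]
v=np.stack([(cc-p["cx"])/p["fx"]*d,-(rr-p["cy"])/p["fy"]*d,-d,np.ones_like(d)],-1)
P=(v@np.linalg.inv(p["view"]).T)[...,:3]
h=cv2.cvtColor(p["frame"],cv2.COLOR_BGR2HSV);H,S,V=[h[...,i].astype(int) for i in range(3)]
win=(rr<290)&(cc>235)&(cc<400)&(d>0)
z=P[...,2]
def st(n,m):
    q=P[m]; (c,(w,l),a)=cv2.minAreaRect((q[:,:2]*1000).astype(np.float32)); print(n,len(q),np.median(q,0),"min",q.min(0),"max",q.max(0),"rect",np.round([*c,w,l,a],1))
st("orange top",win&(H>8)&(H<20)&(S>150)&(z>.112)&(rr>220))
st("orange all",win&(H>8)&(H<20)&(S>150)&(rr>220))
st("post top",win&(z>.112)&(rr>150)&(rr<222))
st("plunger",win&(cc<305)&(z>.052)&(z<.064)&(rr>190))
red=win&((H<6)|(H>174))&(S>150)
st("jaw top",red&(rr<140)&(z>.048))
st("housing top",red&(rr>150)&(z>.053)&(z<.063))
st("pad top",win&(rr>70)&(rr<105)&(cc>315)&(cc<385)&(z>.045))
pl=win&(V>150)&(S<60)&(z<.015)&(z>.003)&(cc>300)&(rr<240)
e=[]
for r in range(10,230,10):
    x=np.where(pl[r])[0]
    e.append([*P[r,x[0],:2],*P[r,x[-1],:2]])
e=np.array(e);L=np.polyfit(e[:,1],e[:,0],1);Q=np.polyfit(e[:,3],e[:,2],1);print("edges dx/dy",L,Q,np.degrees(np.arctan([L[0],Q[0]])))
E
```

```text
orange top 279 [ 0.5649 -0.1821  0.1157] min [ 0.5511 -0.1875  0.112 ] max [ 0.5791 -0.1783  0.1178] rect [ 565.1 -183.    28.     8.9    0.8]
orange all 590 [ 0.5659 -0.1794  0.1108] min [ 0.5511 -0.1875  0.0619] max [ 0.5791 -0.1781  0.1178] rect [ 565.1 -182.8   28.1    9.1    1.9]
post top 349 [ 0.5639 -0.137   0.1156] min [ 0.5496 -0.1429  0.1122] max [ 0.5786 -0.1322  0.1177] rect [ 564.  -137.5   28.9   10.2    1.5]
plunger 885 [ 0.4803 -0.1621  0.0569] min [ 0.4629 -0.1803  0.052 ] max [ 0.4977 -0.1453  0.0596] rect [ 480.3 -162.8   34.5   34.7   86.3]
jaw top 765 [ 0.5631 -0.0677  0.0529] min [ 0.5335 -0.0753  0.0499] max [ 0.5908 -0.0611  0.0553] rect [562.1 -68.2  57.3  13.5   1.3]
housing top 1262 [ 0.5587 -0.1401  0.0569] min [ 0.5435 -0.1929  0.0542] max [ 0.5858 -0.1165  0.0595] rect [ 564.  -154.4   41.3   75.5    2.2]
pad top 506 [ 0.561 -0.039  0.052] min [ 0.5336 -0.0434  0.0486] max [ 0.5887 -0.0352  0.0541] rect [561.1 -39.2  55.2   8.    1.6]
edges dx/dy [0.0327 0.5171] [-0.2476  0.5788] [  1.8743 -13.9055]
```

```bash
python3 -m pendant '[[[0,0,-1.9,-0.02,-0.025,0.02,0],[0,0,0,-0.02,-0.024,0.04,0],[0,0,0,0,0,0.045,0],[0,0,0,0,0,0.045,0],[0,0,0,0,0,0.045,0],[0,0,0,0,0,0.03,0],[0,0,0,0,0,0.01,0],[0,0,0,0,0,0,0],[0,0,0,0,0,0,0]]]'
```

```text
t: 3.98
ee_pos: [0.4828, -0.1611, 0.0657]
ee_rot: [0.695, 0.719, 0.001, 0.001]
ft_force: [-0.0, -1.2, -0.3]
grip_width: -0.0001
grasp_force: 0.0
```

```bash
python3 -m pendant '[[[0,0,0,-0.002,-0.002,0.007,0],[0,0,0,0,0,0.004,0],[0,0,0,0,0,0.004,0],[0,0,0,0,0,0.004,0],[0,0,0,0,0,0.002,0],[0,0,0,0,0,0,0]]]'
```

```text
t: 4.72
ee_pos: [0.4797, -0.1628, 0.0432]
ee_rot: [0.695, 0.719, -0.0, -0.0]
ft_force: [-0.2, -0.7, -1.1]
grip_width: 0.0
grasp_force: 0.0
```

```bash
python3 - <<'E'
from h import *
o=observe();print(o["ee_pos"],o["ft_force"],o["wrist_torque"])
p=read_camera("wrist");q=read_camera("side")
a=q["frame"][170:290,260:400];a=cv2.resize(a,None,fx=4,fy=4)
cv2.imwrite("pics/w2.png",np.hstack([cv2.resize(p["frame"][100:420,200:440],(360,480)),a[:480,:440]]))
E
```

```text
[ 0.47967628 -0.16280284  0.04321748] [-0.17421073 -0.7165472  -1.07050047] [ 0.01676606 -0.00704977  0.03093637]
```

View pics/w2.png

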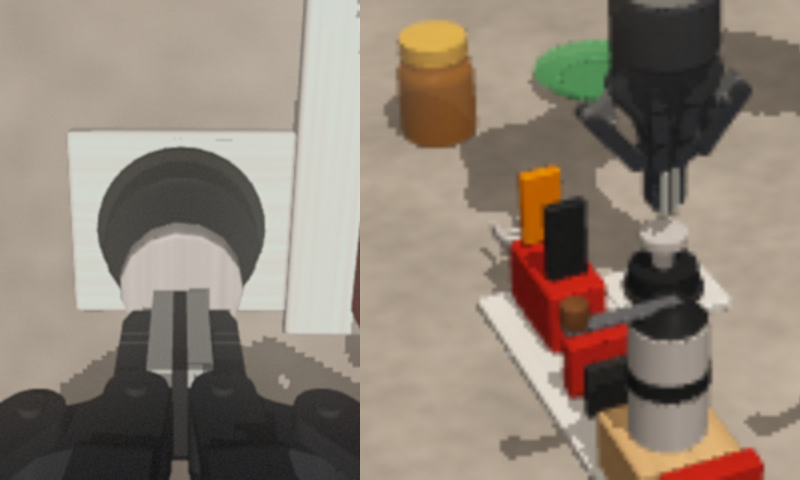

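The fingertips are at or just above the plunger head's near edge (crop 180, 290), and the head still looks up. I'll compare the TCP and plunger positions numerically.

```bash
python3 - <<'E'
from h import *
np.set_printoptions(precision=4,suppress=True)
o=observe();print(o["ee_pos"])
for n in ("wrist","side","scene"):
    p=read_camera(n)
    print(n,"tcp px",proj(p,o["ee_pos"]),"plunger px",proj(p,[.480,-.163,.058]))
    for s in spot_point(p,"plunger_top")[:2]:print(s["score"],s["point"],unproj(p,*s["point"]))
    for s in trace(p,"plunger")[:1]:
        m=s["mask"];d=p["depth"].astype(float);r,c=np.where(m&(d>0));D=d[r,c]
        v=np.stack([(c-p["cx"])/p["fx"]*D,-(r-p["cy"])/p["fy"]*D,-D,np.ones_like(D)],-1)
        q=(v@np.linalg.inv(p["view"]).T)[:,:3]
        print("mask",s["score"],len(q),"z pct",np.percentile(q[:,2],[5,50,75,90,97]))
        t=q[q[:,2]>.052];print("top",len(t),t.min(0) if len(t) else 0,t.max(0) if len(t) else 0)
    if n=="wrist":
        for r in range(260,316,6):
            print(r,p["depth"][r,316],unproj(p,r,316,0),unproj(p,r,312,0))
E
```

```text
[ 0.4798 -0.1628  0.0434]
wrist tcp px [279.0824 320.4546] plunger px [294.2333 320.9789]
0.8 [296.8, 319.6] [ 0.4792 -0.1522  0.081 ]
mask 0.65 3534 z pct [0.0525 0.0569 0.0573 0.0577 0.0581]
top 3379 [ 0.4623 -0.1706  0.052 ] [ 0.4973 -0.1451  0.0789]
260 0.17354435 [ 0.4774 -0.1479  0.0566] [ 0.4757 -0.1476  0.0575]
266 0.17344761 [ 0.4775 -0.1502  0.0575] [ 0.4758 -0.1502  0.0576]
272 0.17462409 [ 0.4776 -0.1531  0.0572] [ 0.4759 -0.1529  0.0578]
278 0.17567483 [ 0.4777 -0.1559  0.057 ] [ 0.476 -0.156  0.057]
284 0.1766636 [ 0.4777 -0.1588  0.057 ] [ 0.476  -0.1587  0.0572]
290 0.17760803 [ 0.4778 -0.1616  0.0569] [ 0.4761 -0.1616  0.057 ]
296 0.15256904 [ 0.4777 -0.1522  0.0802] [ 0.4762 -0.1519  0.0809]
302 0.14767279 [ 0.4777 -0.152   0.0853] [ 0.4763 -0.1522  0.0849]
308 0.14487767 [ 0.4778 -0.1526  0.0884] [ 0.4764 -0.1518  0.09  ]
314 0.14013594 [ 0.4778 -0.1521  0.0933] [ 0.4765 -0.1525  0.0928]
side tcp px [231.2578 335.0659] plunger px [227.0123 334.9966]
0.72 [292.0, 347.1] [0.5626 0.1007 0.0495]
0.51 [227.5, 335.0] [ 0.4819 -0.1587  0.0577]
mask 0.6 129 z pct [0.0287 0.0554 0.0577 0.059  0.0596]
top 82 [ 0.4643 -0.1774  0.0523] [ 0.4983 -0.139   0.0611]
scene tcp px [236.816  266.9072] plunger px [232.2163 266.4298]
0.63 [232.6, 267.5] [ 0.4851 -0.1586  0.0588]
mask 0.68 131 z pct [0.0313 0.0569 0.0583 0.0593 0.06  ]
top 91 [ 0.4641 -0.1825  0.0524] [ 0.5003 -0.1532  0.0614]
```

The plunger is still up, at z 0.057. The fingertips look about 15–20 mm above it, even though the TCP reads 0.043, so I'll go down by force.

```bash
python3 -m pendant '[[[0,0,0,0,0,0.004,0],[0,0,0,0,0,0.004,0],[0,0,0,0,0,0.003,0],[0,0,0,0,0,0,0]]]'
python3 - <<'E'
from h import *
np.set_printoptions(precision=4,suppress=True)
o=observe();print(o["ft_force"],o["joints"])
p=read_camera("wrist")
cv2.imwrite("pics/w3.png",p["frame"])
for r in range(250,340,6):
    print(r,unproj(p,r,300,0),unproj(p,r,312,0))
E
```

```text
t: 5.78
ee_pos: [0.4795, -0.1628, 0.032]
ee_rot: [0.695, 0.719, -0.0, -0.0]
ft_force: [-0.1, 0.2, -0.3]
grip_width: -0.0003
grasp_force: 0.0
[-0.1059  0.1968 -0.2842] [ 0.1485  0.4405  0.0681  2.0919 -0.0505  0.6114  0.2847]
250 [ 0.4697 -0.1503  0.0282] [ 0.4752 -0.1499  0.0288]
256 [ 0.4698 -0.1529  0.0289] [ 0.4752 -0.1528  0.0288]
262 [ 0.4698 -0.1556  0.0297] [ 0.4754 -0.1462  0.0511]
268 [ 0.4708 -0.1475  0.0545] [ 0.4755 -0.1463  0.057 ]
274 [ 0.4709 -0.1489  0.0571] [ 0.4756 -0.1488  0.0571]
280 [ 0.471  -0.1518  0.0565] [ 0.4757 -0.1514  0.0571]
286 [ 0.471  -0.1541  0.0571] [ 0.4758 -0.1541  0.0568]
292 [ 0.4711 -0.1563  0.0579] [ 0.4758 -0.1562  0.0579]
298 [ 0.4711 -0.1592  0.0576] [ 0.4759 -0.152   0.0707]
304 [ 0.4711 -0.1626  0.0563] [ 0.476  -0.1526  0.074 ]
310 [ 0.4717 -0.1568  0.0712] [ 0.4761 -0.1525  0.0785]
316 [ 0.4721 -0.1529  0.082 ] [ 0.4762 -0.152   0.0834]
322 [ 0.4723 -0.1518  0.0877] [ 0.4762 -0.1527  0.0861]
328 [ 0.4724 -0.1528  0.0896] [ 0.4763 -0.1527  0.0897]
334 [ 0.4727 -0.1516  0.0949] [ 0.4763 -0.1515  0.0948]
```

View pics/w3.png

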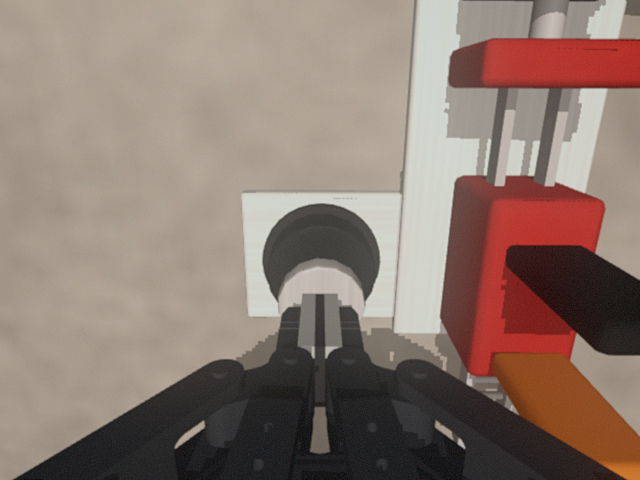

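```bash
python3 -m pendant '[[[0,0,0,0,0,0.005,0],[0,0,0,0,0,0.005,0],[0,0,0,0,0,0.004,0],[0,0,0,0,0,0,0]]]'
```

```text
t: 6.32
ee_pos: [0.4801, -0.1629, 0.0184]
ee_rot: [0.695, 0.719, 0.0, 0.0]
ft_force: [-0.0, 0.4, 4.0]
grip_width: -0.0001
grasp_force: 2.1
```

```bash
python3 -m pendant '[[[0,0,0,0,0,0.003,0],[0,0,0,0,0,0.003,0],[0,0,0,0,0,0.001,0],[0,0,0,0,0,0,0]]]'
```

```text
t: 6.82
ee_pos: [0.4803, -0.163, 0.0138]
ee_rot: [0.695, 0.719, 0.0, 0.0]
ft_force: [-7.7, 3.1, 32.9]
grip_width: -0.0004
grasp_force: 16.3
```

```bash
python3 - <<'E'
from h import *
p=read_camera("wrist")
for r in range(262,312,8): print(r,unproj(p,r,296,0),unproj(p,r,300,0))
E
python3 -m pendant '[[[0,0,0,0,0,-0.01,0],[0,0,0,0,0,-0.04,0],[0,0,0,0,0,-0.04,0],[0,0,0,-0.018,0.028,0,0],[0,0,0,-0.018,0.028,0,0],[0,0,0,-0.019,0.028,0,0],[0,0,0,0,0,0,0],[0,0,0,0,0,0,0]]]'
```

```text
262 [ 0.46963719 -0.1483501   0.02887994] [ 0.47130094 -0.14812968  0.02927199]
270 [ 0.47006622 -0.14818577  0.03723919] [ 0.47171517 -0.14715178  0.03942328]
278 [ 0.4704128  -0.14850686  0.04386351] [ 0.47194742 -0.14817602  0.0444603 ]
286 [ 0.47048222 -0.15162961  0.0443251 ] [ 0.47198338 -0.15185431  0.04377545]
294 [ 0.47053037 -0.15503263  0.04429519] [ 0.47208022 -0.15468105  0.0448771 ]
302 [ 0.47061788 -0.15800162  0.04515062] [ 0.47212675 -0.15833373  0.04445145]
310 [ 0.47101843 -0.15686226  0.05323387] [ 0.47249705 -0.15639871  0.05396756]
t: 7.88
ee_pos: [0.5643, -0.2144, 0.1006]
ee_rot: [0.695, 0.719, -0.0, -0.001]
ft_force: [-0.0, 0.1, -0.3]
grip_width: -0.0
grasp_force: 0.0
```

The plunger head was down at 0.0445, which is its stop. Next I'll lower behind the trigger and approach it.

```bash
python3 -m pendant '[[[0,0,0,0,0.002,0.025,0],[0,0,0,0,0,0.019,0],[0,0,0,0.005,0,0,0],[0,0,0,0.005,0,0,0],[0,0,0,0,0,0,0]]]'
python3 - <<'E'
from h import *
p=read_camera("side");w=read_camera("wrist")
a=cv2.resize(p["frame"][170:290,255:375],(480,480))
cv2.imwrite("pics/s4.png",np.hstack([a,cv2.resize(w["frame"][180:420,240:400],(320,480))]))
E
```

```text
t: 8.5
ee_pos: [0.5678, -0.2042, 0.0582]
ee_rot: [0.695, 0.719, 0.0, 0.0]
ft_force: [-0.1, 0.4, 0.1]
grip_width: -0.0002
grasp_force: 0.0
```

View pics/s4.png

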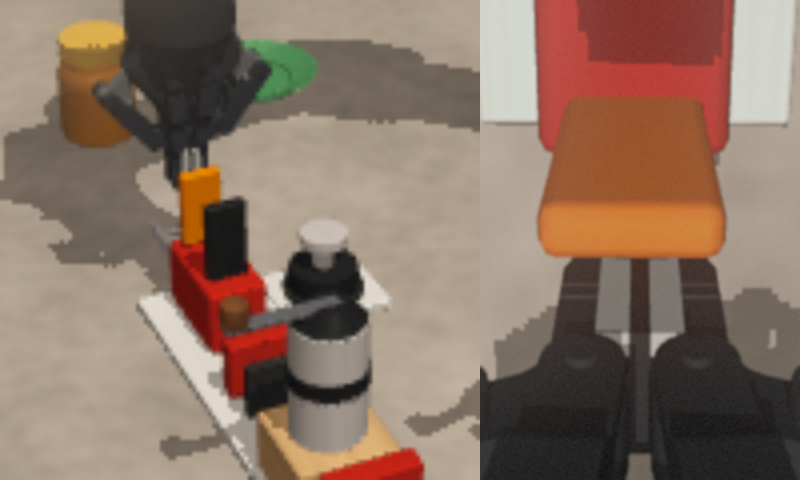

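```bash
python3 -m pendant '[[[0,0,0,0.003,-0.002,0.004,0],[0,0,0,0.005,0,0,0],[0,0,0,0.006,0,0,0],[0,0,0,0.008,0,0,0],[0,0,0,0.008,0,0,0],[0,0,0,0,0,0,0]]]'
python3 - <<'E'
from h import *
np.set_printoptions(precision=4,suppress=True)
o=observe();print(o["ft_force"])
p=read_camera("side");w=read_camera("wrist")
h=cv2.cvtColor(w["frame"],cv2.COLOR_BGR2HSV)
for s in trace(w,"trigger")[:1]: 
    r,c=np.where(s["mask"]);q=[unproj(w,a,b,0) for a,b in zip(r[::5],c[::5])];q=np.array([x for x in q if x is not None]);print(s["score"],"trig z>.112 y",np.percentile(q[q[:,2]>.11],[5,50,95],axis=0) if (q[:,2]>.11).any() else q.max(0))
for l in("jaw","pad"):
  for s in trace(w,l)[:1]:
    r,c=np.where(s["mask"]);q=[unproj(w,a,b,0) for a,b in zip(r[::5],c[::5])];q=np.array([x for x in q if x is not None]);q=q[(q[:,2]>.045)&(q[:,2]<.06)];print(l,s["score"],np.percentile(q,[3,50,97],axis=0))
E
```

```text
t: 9.35
ee_pos: [0.5637, -0.1776, 0.0531]
ee_rot: [0.696, 0.718, -0.001, 0.001]
ft_force: [-0.3, -6.7, -3.7]
grip_width: -0.0003
grasp_force: 3.4
[-0.2732 -6.7212 -3.7028]
0.69 trig z>.112 y [[ 0.5519 -0.1647  0.1111]
 [ 0.5645 -0.1594  0.1154]
 [ 0.5774 -0.1564  0.1168]]Traceback (most recent call last):
  File "<stdin>", line 10, in <module>
    return _quantile_unchecked(
        a, q, axis, out, overwrite_input, method, keepdims, weights)
    return _ureduce(a,
                    func=_quantile_ureduce_func,
    ...<5 lines>...
                    overwrite_input=overwrite_input,
                    method=method)
    r = func(a, **kwargs)
    result = _quantile(arr,
                       quantiles=q,
    ...<2 lines>...
                       out=out,
                       weights=wgt)
    slices_having_nans = np.isnan(arr[-1, ...])
                                  ~~~^^^^^^^^^
IndexError: index -1 is out of bounds for axis 0 with size 0
```

```bash
cat > m.py <<'E'
from h import *
np.set_printoptions(precision=4,suppress=True)
o=observe();print(round(o["t"],2),o["ee_pos"],o["ft_force"])
for n in("wrist","scene"):
    p=read_camera(n);d=p["depth"].astype(float);rr,cc=np.mgrid[:480,:640]
    v=np.stack([(cc-p["cx"])/p["fx"]*d,-(rr-p["cy"])/p["fy"]*d,-d,np.ones_like(d)],-1)
    P=(v@np.linalg.inv(p["view"]).T)[...,:3];x,y,z=P[...,0],P[...,1],P[...,2]
    h=cv2.cvtColor(p["frame"],cv2.COLOR_BGR2HSV).astype(int);H,S,V=h[...,0],h[...,1],h[...,2]
    ok=(d>0)&(abs(x-.563)<.036);red=((H<6)|(H>174))&(S>140)
    for k,m in dict(jawtop=red&(z>.047)&(z<.058)&(y>-.1)&(y<.06),
        trig=(H>8)&(H<20)&(S>150)&(z>.11)&(z<.125)&(y<-.13),
        pad=(V<70)&(S<90)&(z>.04)&(z<.058)&(y>-.1)&(y<.03)&(x>.53)&(x<.60),
        foot=(H>8)&(H<25)&(S>60)&(z>.035)&(z<.055)&(y>-.02)&(y<.12),
        fixed=red&(z>.05)&(z<.063)&(y>.06)&(y<.13)).items():
        q=P[m&ok]
        if len(q)>8: print(n,k,len(q),"y",np.percentile(q[:,1],[2,50,98]),"x",np.percentile(q[:,0],[2,98]))
E
python3 -m pendant '[[[0,0,0,0.004,0,0,0],[0,0,0,0.003,0,0,0],[0,0,0,0,0,0,0]]]'; python3 m.py
```

```text
t: 9.93
ee_pos: [0.5636, -0.1717, 0.0532]
ee_rot: [0.696, 0.718, -0.001, 0.002]
ft_force: [1.5, -9.4, -3.6]
grip_width: -0.0
grasp_force: 4.5
9.93 [ 0.5636 -0.1717  0.0532] [ 1.4696 -9.3849 -3.61  ]
wrist trig 3146 y [-0.1595 -0.1534 -0.1503] x [0.5508 0.578 ]
scene jawtop 99 y [-0.052  -0.0446 -0.0375] x [0.5362 0.5939]
scene trig 34 y [-0.1612 -0.1569 -0.1524] x [0.5548 0.5818]
scene pad 53 y [-0.0184 -0.0145 -0.0114] x [0.5429 0.5933]
scene foot 245 y [0.0033 0.0345 0.0782] x [0.5363 0.5988]
scene fixed 121 y [0.0796 0.0875 0.0963] x [0.5311 0.5918]
```

```bash
python3 -m pendant '[[[0,0,0,-0.01,0,0,0],[0,0,0,-0.013,0,0,0],[0,0,0,-0.014,0,0,0],[0,0,0,0,0,0,0],[0,0,0,0,0,0,0],[0,0,0,0,0,0,0],[0,0,0,0,0,0,0]]]'; python3 m.py
```

```text
t: 10.9
ee_pos: [0.5653, -0.2045, 0.0534]
ee_rot: [0.695, 0.719, 0.0, -0.0]
ft_force: [0.0, 0.0, -0.7]
grip_width: 0.0002
grasp_force: 0.0
10.9 [ 0.5653 -0.2045  0.0534] [ 0.0453  0.0323 -0.7415]
wrist trig 3148 y [-0.1874 -0.1816 -0.1784] x [0.5515 0.5787]
scene jawtop 97 y [-0.0521 -0.0448 -0.0378] x [0.5358 0.5933]
scene trig 35 y [-0.1884 -0.1842 -0.1804] x [0.5544 0.5836]
scene pad 52 y [-0.0183 -0.0147 -0.0115] x [0.5394 0.5909]
scene foot 251 y [0.0032 0.0358 0.0783] x [0.5371 0.5988]
scene fixed 121 y [0.0797 0.0881 0.0961] x [0.5313 0.5918]
```

```bash
python3 -m pendant '[[[0,0,0,0.005,0,0,0],[0,0,0,0.006,0,0,0],[0,0,0,0.007,0,0,0],[0,0,0,0.007,0,0,0],[0,0,0,0.005,0,0,0],[0,0,0,0,0,0,0]]]'; python3 m.py
```

```text
t: 11.75
ee_pos: [0.5644, -0.1773, 0.0535]
ee_rot: [0.696, 0.718, -0.001, 0.001]
ft_force: [0.8, -7.1, -2.4]
grip_width: 0.0003
grasp_force: 3.7
11.75 [ 0.5644 -0.1773  0.0535] [ 0.7876 -7.1205 -2.4286]
wrist trig 3119 y [-0.1652 -0.1591 -0.156 ] x [0.5509 0.5781]
scene jawtop 100 y [-0.0378 -0.0307 -0.0237] x [0.5353 0.5934]
scene trig 35 y [-0.1671 -0.1626 -0.1594] x [0.5537 0.5838]
scene pad 60 y [-0.0051 -0.0018  0.0029] x [0.5378 0.5908]
scene foot 234 y [0.0028 0.0338 0.078 ] x [0.5366 0.5988]
scene fixed 121 y [0.0797 0.088  0.096 ] x [0.53   0.5934]
```

```bash
python3 -m pendant '[[[0,0,0,0.004,0,0,0],[0,0,0,0.003,0,0,0],[0,0,0,0,0,0,0],[0,0,0,0,0,0,0]]]'; python3 m.py; python3 -m pendant '[[[0,0,0,-0.01,0,0,0],[0,0,0,-0.013,0,0,0],[0,0,0,-0.014,0,0,0],[0,0,0,0,0,0,0],[0,0,0,0,0,0,0],[0,0,0,0,0,0,0],[0,0,0,0,0,0,0]]]'; python3 m.py
```

```text
t: 12.35
ee_pos: [0.5642, -0.172, 0.0536]
ee_rot: [0.696, 0.718, -0.001, 0.002]
ft_force: [3.5, -10.3, -3.8]
grip_width: -0.0001
grasp_force: 5.4
12.35 [ 0.5642 -0.172   0.0536] [  3.4631 -10.345   -3.8454]
wrist trig 3096 y [-0.1597 -0.1538 -0.1506] x [0.5508 0.578 ]
scene jawtop 95 y [-0.0325 -0.0256 -0.0184] x [0.5375 0.5921]
scene trig 38 y [-0.1623 -0.1571 -0.1525] x [0.5549 0.5815]
scene pad 59 y [-0.002   0.0016  0.0057] x [0.5368 0.5912]
scene foot 288 y [0.0061 0.0425 0.0792] x [0.5336 0.5989]
scene fixed 122 y [0.0794 0.0875 0.0959] x [0.53   0.5919]
t: 13.32
ee_pos: [0.5653, -0.2045, 0.0534]
ee_rot: [0.695, 0.719, 0.0, -0.0]
ft_force: [0.6, 0.6, 0.4]
grip_width: 0.0
grasp_force: 0.0
13.32 [ 0.5653 -0.2045  0.0534] [0.5734 0.6008 0.4383]
wrist trig 3146 y [-0.1874 -0.1815 -0.1783] x [0.5516 0.5788]
scene jawtop 97 y [-0.0335 -0.0264 -0.0192] x [0.5363 0.5929]
scene trig 37 y [-0.1888 -0.1845 -0.1807] x [0.5534 0.5848]
scene pad 60 y [-0.0019  0.0019  0.0059] x [0.5366 0.591 ]
scene foot 285 y [0.007  0.0434 0.0792] x [0.5335 0.5989]
scene fixed 118 y [0.0795 0.0876 0.0961] x [0.5301 0.5917]
```

```bash
python3 -m pendant '[[[0,0,0,0.005,0,0,0],[0,0,0,0.006,0,0,0],[0,0,0,0.006,0,0,0],[0,0,0,0.003,0,0,0],[0,0,0,0,0,0,0],[0,0,0,0,0,0,0]]]'; python3 m.py
```

```text
t: 14.18
ee_pos: [0.5647, -0.1885, 0.0535]
ee_rot: [0.696, 0.718, -0.001, 0.002]
ft_force: [1.7, -10.8, -5.2]
grip_width: 0.0001
grasp_force: 4.9
14.18 [ 0.5647 -0.1885  0.0535] [  1.7305 -10.7522  -5.2209]
wrist trig 3085 y [-0.1762 -0.1702 -0.1671] x [0.5513 0.5784]
scene jawtop 98 y [-0.0294 -0.0219 -0.0144] x [0.5356 0.5929]
scene trig 38 y [-0.1794 -0.1737 -0.1689] x [0.5554 0.5828]
scene pad 59 y [0.0009 0.0046 0.0085] x [0.5371 0.5909]
scene foot 288 y [0.0095 0.0436 0.0793] x [0.5355 0.5989]
scene fixed 116 y [0.0795 0.0878 0.0962] x [0.5303 0.5912]
```

```bash
python3 -m pendant '[[[0,0,0,0.003,0,0,0],[0,0,0,0.003,0,0,0],[0,0,0,0,0,0,0],[0,0,0,0,0,0,0]]]'; python3 m.py
```

```text
t: 14.78
ee_pos: [0.5646, -0.1849, 0.0537]
ee_rot: [0.697, 0.717, -0.002, 0.003]
ft_force: [2.5, -15.1, -5.4]
grip_width: -0.0001
grasp_force: 7.5
14.78 [ 0.5646 -0.1849  0.0537] [  2.5159 -15.1194  -5.353 ]
wrist trig 3107 y [-0.1727 -0.1666 -0.1635] x [0.5511 0.5783]
scene jawtop 96 y [-0.0257 -0.0186 -0.0114] x [0.5358 0.5927]
scene trig 35 y [-0.1747 -0.1697 -0.1665] x [0.5542 0.5828]
scene pad 61 y [0.0009 0.0048 0.0089] x [0.5369 0.5905]
scene foot 262 y [0.0099 0.0439 0.0798] x [0.5341 0.5989]
scene fixed 115 y [0.08   0.0882 0.0964] x [0.5301 0.5924]
```

```bash
python3 -m pendant '[[[0,0,0,0.003,0,0,0],[0,0,0,0.002,0,0,0],[0,0,0,0,0,0,0],[0,0,0,0,0,0,0]]]'; python3 m.py
python3 - <<'E'
from h import *
p=read_camera("side");w=read_camera("scene")
cv2.imwrite("pics/s5.png",np.hstack([cv2.resize(p["frame"][180:310,270:370],(369,480)),cv2.resize(w["frame"][215:285,225:385],(430,188+292))]))
E
```

```text
t: 15.38
ee_pos: [0.5645, -0.1821, 0.0537]
ee_rot: [0.697, 0.717, -0.002, 0.004]
ft_force: [4.3, -20.5, -8.0]
grip_width: -0.0001
grasp_force: 9.8
15.38 [ 0.5645 -0.1821  0.0537] [  4.2942 -20.5466  -8.035 ]
wrist trig 3071 y [-0.1697 -0.1637 -0.1606] x [0.551  0.5782]
scene jawtop 97 y [-0.0229 -0.0158 -0.0087] x [0.5364 0.5929]
scene trig 35 y [-0.1722 -0.1675 -0.1635] x [0.5568 0.5824]
scene pad 62 y [0.001  0.0048 0.0091] x [0.5354 0.5907]
scene foot 280 y [0.0099 0.0457 0.0797] x [0.5326 0.5988]
scene fixed 117 y [0.0801 0.0877 0.096 ] x [0.5302 0.5922]
```

View pics/s5.png

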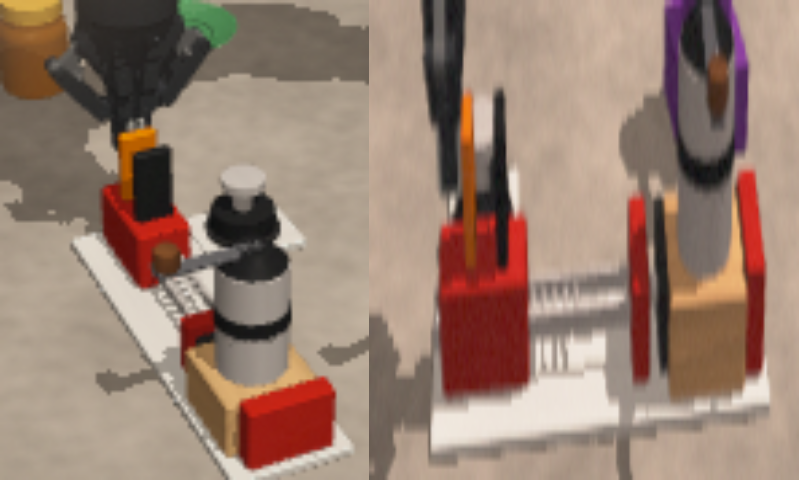

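The mill is flush against the fixed jaw (crop 740, 280). By force and geometry the pad is pressed in about 8 mm, and the trigger is still held. I'm handing in now.

```bash
python3 -c "
from workcell import *
o=observe();print(o['t'],o['ft_force']);print(finish_job())"
```

```text
15.575 [  2.66367784 -19.40072709  -7.84432763]
the job is handed in; nothing more can be done
None
```

The job is handed in at 15.6 s. I pressed the plunger to its stop, then took three squeezes of the trigger to seat the mill against the fixed jaw. The trigger is still held at about 19 N, with the pad pressed in about 8 mm.

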